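Inch the band saw: release its emergency stop and hold the enabling lever half down

ROBOT

A 7-joint arm with a two-finger parallel gripper is mounted at the origin on the work surface. World frame = base frame: x ahead of the robot, y to its left, z up, the work surface at z = 0. Lengths are in m, angles in rad, forces in N, time in s.
With the tool pointing down it reaches from about 0.425 to 0.875 m from the base axis. Payload 4.7 kg.
Tool frame: the origin (TCP) lies on the mounting face of the last link; the fingertips stand 182 mm ahead of it and the grasp point (between the pads) lies 164 mm ahead of it; z points along the fingers, y is the direction in which the jaws open and shut (so a half turn about z gives the same grasp; the last joint's range is limited). The gripper opens to 87 mm and grips with 3 to 60 N. Pads are 19 mm wide; open, the fingers measure 117 mm over their backs; the gripper's body (75 mm by 190 mm) begins 51 mm behind the grasp point.
Start: joints at [0.014, 0.321, -0.07, 1.45, 0.023, 1.371, -0.057], TCP at [0.65, -0, 0.405] pointing down, gripper open.
Joint ranges: [-2.86, 2.86], [-0.3, 2.09], [-1.38, 1.24], [0.06, 2.45], [-1.56, 4.7], [0.09, 2.05], [-2.69, 2.69]. Speed limits (rad/s): [2.57, 2.57, 3.14, 3.14, 3.14, 3.14, 3.14].

INTERFACE

Orientations are given as a rotation vector (axis times angle).
In Python, from bench import ctrl gives the robot as it stands. The module is installed in compiled form; this text tells all that it offers.
- The arm moves only by the tool play_rows, never from a script. Its argument "targets" is text: rows parted by semicolons, each of 7 numbers parted by spaces: the shift along the tool's x, y, z in cm, then the turn, a rotation vector about the tool's x, y, z in rad, then the opening, from -1 (shut) to 1 (fully open). In form: x y z ax ay az grip; .... A call has 1 to 20 rows; each row shifts and turns the pose as measured when the row begins, along the tool's axes as they then stand; what a row does not reach is not made up. A row lasts 1/8 s, in which the tool goes at most 62.5 mm and 10.7 degrees, less where a joint would pass 70% of its speed; a pose out of reach is approached as far as the arm can. A call is refused whole if a number of a shift passes 6.25 or a number of a turn 0.188, either way. A call with a gripper value outside its range is refused whole. The fingers move at their own pace and stop on an object; "newtons" is the grip in N (left out, the last holds). Time passes only in rows, so rows that do not move let the fingers close. It gives the time, the measured TCP pose, the force and the opening at its end, in the units of the state.
- ctrl.get_state(): the state, without advancing time (a new reading comes with each control period).
- ctrl.get_image(name): name is "scene" or "side" or "wrist"; returns a dict with "pixels" (480x640x3 uint8, blue, green, red), "depth" (480x640 float32, m along the optical axis (not along the pixel's ray), 0 where there is no reading), "intrinsics" (3x3 intrinsics, pixels), "R" (3x3) and "t" (3): a world point X has camera coordinates R X + t. Camera axes: x right, y down, z forward; pixel columns grow to the right and rows downward; lengths in m; the calibration is good to about 2 mm. The wrist camera is an equidistant fisheye: a pixel r from the principal point sees the ray r / f radians off the axis. A picture is of the moment at which its call begins.
- ctrl.close_job(): hands the job in, once; it reports no verdict.
The state is a dict: "time": time; "joint_positions": joint angles; "qd": joint speeds; "joint_torque": joint torques, N m; "position": TCP position; "tool_rot": TCP orientation; "ft_force": force on the tool from outside, world axes, zero at the start; "torque": the same for the moment, N m; "grip_width": opening from 0.0 (shut) to 1.0 (fully open).
Only numpy, scipy, OpenCV 4.12 (cv2) and the standard library are available. Lean on these libraries where they do the work, as an engineer would, in place of code of your own. Each camera call takes 0.05 s, during which the arm holds its last target.

TASK

The band saw is to be inched for a blade check, but its emergency stop has been knocked in: pull the red mushroom knob on the yellow box straight up as far as it goes and leave it out. Then press the yellow enabling lever down half way, so that its black pointer stands in the green field (never on down into the red field, which trips the machine), hold it there without a break for three seconds and finish while still holding it there with the gripper. Leave the tools and other things lying about where they are.

Things in the scene. Friction and masses are not known exactly. Their poses are not given: they have to be found in the camera images.
- stop_box: Emergency stop box, fixed to the bench: yellow block 76 x 76 mm, 62 mm high, on a dark 92 mm square plate. Origin at the centre of its underside, on the bench top. z up. It may stand at any of three spots, turned up to 0.4 rad.
- stop_head (a point): Centre of the red mushroom head on the yellow box: 42 mm across, straight sides 14 mm high, domed top 13 mm above this point, underside 10 mm below it. Pushed in, the underside is 18 mm above the box top; a black collar 34 mm across, 10 mm high, surrounds the shaft. z up. Pull it straight up by its sides.
- stop_knob (a joint): Travel of the red mushroom head, m: 0 pushed in, 0.012 pulled up to its hard stop; starts at 0 to 0.003. Counts as out above 0.010. A friction detent with a light spring: pulling takes about 8 N; it stays where it is left unless pushed with some 4 N or more.
- inch_box: Lever station, fixed: grey block 96 x 210 mm (x by y), 60 mm high, on a dark 120 x 230 mm plate; turned up to 0.4 rad, at one of three spots. Origin: centre of its underside. Hinge axis parallel to x at y = -60, z = 85 mm; the yellow lever reaches from it to +y. A scale plate (white, green, white, red from the top), 4 mm thick, stands at x = -14, y = 70 to 105 mm, up to z = 155 mm.
- inch_lever (a joint): Angle the yellow lever is pressed down, rad: 0 released (it rises 0.42 rad above level towards its free end), 0.40 right down on its stop. Green field 0.15 to 0.25, where the black pointer at its end shows; red above 0.32: it trips. A spring returns it: pressed at the pad, 3 N to start, about 7 N at 0.20, 10.5 N at the stop.
- lever_pad (a point): Place to press from above: centre of the top of the black rubber pad (44 x 46 mm) on the yellow lever (50 mm wide, 130 long, 10 thick), 105 mm from the hinge axis. It moves with the lever: 134 mm above the bench when released, 20 mm lower in mid-green (about 1 mm per 0.01 rad). Axes: the station's when released.
- start_box: Bystander, fixed: grey box 76 x 120 mm, 62 mm high, with a green and a black push button 9 mm high on top. Not used. Origin at the centre of its underside. Stands at one of the three spots.
- screwdriver: Bystander, loose: screwdriver 200 mm long with a red handle, lying flat. Not to be moved.
- wrench: Bystander, loose: steel wrench 170 mm long, lying flat. Not to be moved.
- spray_can: Bystander, loose: upright can 52 mm across, 150 mm high, blue label. Origin at its underside. Not to be moved.
- tape_roll: Bystander, loose: orange roll 90 mm across, 25 mm high, lying flat. Not to be moved.
- offcut: Bystander, loose: wooden offcut 70 x 110 x 28 mm, lying flat. Not to be moved.
- mug: Bystander, loose: blue mug 76 mm across, 90 mm high, upright. Origin at its underside. Not to be moved.
Things that resemble listed ones, but are neither listed nor needed, are in the scene too. Of the things that look like the stop_box, take the one that is farthest to the robot's right at the start.

How it is judged:
By the outcome, as a careful person would: the job done as asked, in the order asked, and still so for the second after the job is handed in, while the arm keeps its last pose, push and grip.
It also fails if it takes over 54 s, if anything falls off the work surface, if the arm or the gripper's body presses on something with over 40 N, if the wrist force passes 120 N, or if a joint passes its speed limit or range.

## Working session

There is one attempt and no reset: what is moved stays moved. The work goes in short steps, Python scripts to look and compute and a tool call to move; the robot and the scene stay as the last step left them, time stands still between calls to the robot, and variables do not carry over. Pictures are saved under pics/ and viewed, and the job is handed in when it is done.

Besides the shell and the picture viewer there is one more tool, called after "Emit:" by a JSON object that holds its "fn" and its "kwargs", one argument or row to a line. play_rows: Moves the arm, as the interface text tells. Its arguments: {"type":"object","properties":{"targets":{"type":"string"},"newtons":{"type":"number"}},"required":["targets"]}

```bash
mkdir -p pics; cat > h.py <<'E'
import numpy as np, cv2
from bench import ctrl
def grab(n,tag):
    im=ctrl.get_image(n); cv2.imwrite(f'pics/{tag}.png',im['pixels']); np.savez(f'{tag}.npz',**{k:np.asarray(v) for k,v in im.items()}); return im
def load(tag): return np.load(f'{tag}.npz')
def world(im,u,v,z=None):
    K=im['intrinsics'];R=im['R'];t=im['t']
    d=np.linalg.solve(K,np.array([u,v,1.]))
    if z is None:
        return R.T@(d*im['depth'][int(v),int(u)]-t)
    o=-R.T@t; w=R.T@d
    return o+w*(z-o[2])/w[2]
E
python3 - <<'E'
from h import *
for n in ['scene','side','wrist']:
    im=grab(n,n+'0'); print(n,im['intrinsics'].tolist(),(-im['R'].T@im['t']).round(3), im['R'].round(2).tolist())
s=ctrl.get_state(); print(s)
E
```

```text
scene [[574.2927869373943, 0.0, 324.54470052892685], [0.0, 574.2927869373943, 239.5562638837714], [0.0, 0.0, 1.0]] [ 1.345 -0.471  1.075] [[0.55, 0.84, -0.01], [0.58, -0.39, -0.71], [-0.6, 0.38, -0.7]]
side [[586.7253702571257, 0.0, 322.87406043793584], [0.0, 586.7253702571257, 239.3245097428456], [0.0, 0.0, 1.0]] [-0.252  1.052  0.831] [[-0.79, -0.61, 0.01], [-0.32, 0.39, -0.86], [0.53, -0.68, -0.51]]
wrist [[371.64829954431775, 0.0, 321.38802995115685], [0.0, 371.64829954431775, 244.99327894868057], [0.0, 0.0, 1.0]] [0.651 0.07  0.383] [[1.0, 0.0, -0.0], [0.0, -0.97, 0.26], [-0.0, -0.26, -0.97]]
{'time': 0.15, 'joint_positions': array([ 0.01411406,  0.32166579, -0.0700817 ,  1.45142287,  0.02260376,
        1.37082926, -0.0568711 ]), 'qd': array([ 0.00111184, -0.00338923,  0.0008797 , -0.00338061, -0.00058642,
        0.00101946,  0.00182718]), 'joint_torque': array([ 2.16972071e-04, -4.91794288e+01, -4.04079035e-01, -3.12878716e+01,
       -6.39387709e-02,  4.04033612e-02,  9.90178205e-05]), 'position': array([ 6.49836448e-01, -4.27126552e-05,  4.03889949e-01]), 'tool_rot': array([-2.22067829e+00, -2.22076200e+00,  1.80976360e-03]), 'ft_force': array([ 0.14881527,  0.1883477 , -1.05474907]), 'torque': array([-0.01123339,  0.00016335, -0.02363625]), 'grip_width': 0.9995496112476621}
```

View pics/scene0.png

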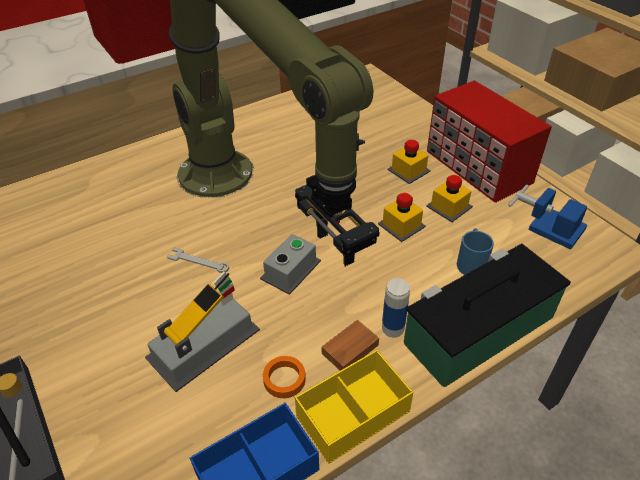

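View pics/side0.png

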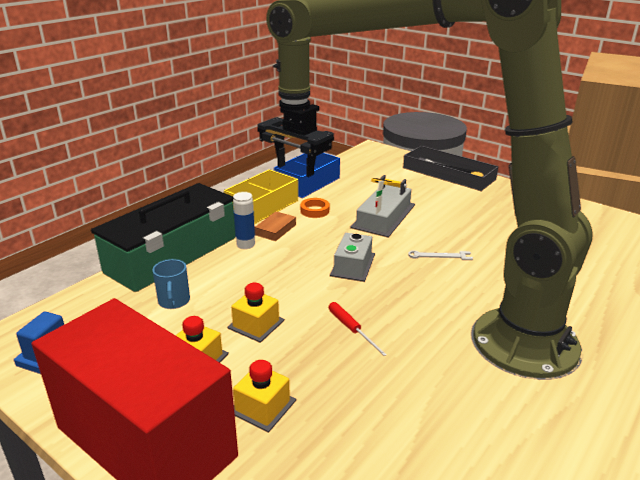

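View pics/wrist0.png

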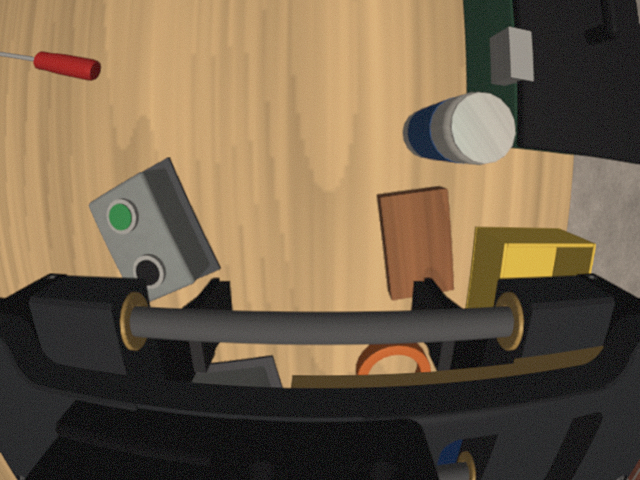

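Three yellow stop boxes are in view. In the scene image their red heads are at (404,200), (454,183) and (411,147). In the side image they are at (254,292), (193,328) and (261,370). I'll measure their y next, along with the lever station.

```bash
python3 - <<'E'
from h import *
for tag in ['scene0','side0']:
    im=load(tag); hsv=cv2.cvtColor(im['pixels'],cv2.COLOR_BGR2HSV)
    m=((hsv[...,0]<6)|(hsv[...,0]>174))&(hsv[...,1]>180)&(hsv[...,2]>90)
    n,l,st,c=cv2.connectedComponentsWithStats(m.astype('uint8'))
    for i in range(1,n):
        if 60<st[i,4]<1500: 
            ys,xs=np.where(l==i); P=np.array([world(im,x,y) for x,y in zip(xs,ys)])
            print(tag,'red',c[i].round(),st[i],'med',np.median(P,0).round(3),'z',P[:,2].min().round(3),P[:,2].max().round(3),'ray z=.09',world(im,*c[i],.092).round(3))
    # pixel 3D maps
    v,u=np.mgrid[:480,:640]; d=np.linalg.inv(im['intrinsics'])@np.stack([u.ravel(),v.ravel(),np.ones(u.size)])*im['depth'].ravel()
    W=(im['R'].T@(d-im['t'][:,None])).T.reshape(480,640,3); np.save(tag+'_W.npy',W)
    m=(hsv[...,0]>20)&(hsv[...,0]<32)&(hsv[...,1]>190)&(hsv[...,2]>90)
    n,l,st,c=cv2.connectedComponentsWithStats(m.astype('uint8'))
    for i in range(1,n):
        if st[i,4]>60:
            P=W[l==i]; T=P[(P[:,2]>.058)&(P[:,2]<.066)]
            print(tag,'yel',c[i].round(),st[i,4],P.min(0).round(3),P.max(0).round(3),'top',T[:,:2].mean(0).round(3) if len(T) else '')
a=cv2.imread('pics/scene0.png'); b=cv2.imread('pics/scene0.png')
A=cv2.resize(a[120:260,370:490],(480,560),interpolation=2); cv2.imwrite('pics/crop1.png',A)
B=cv2.resize(a[240:400,130:290],(600,600),interpolation=2); cv2.imwrite('pics/crop2.png',B)
E
```

```text
scene0 red [411. 146.] [405 140  14  13 146] med [0.325 0.483 0.099] z 0.08 1.075 ray z=.09 [0.319 0.489 0.092]
scene0 red [454. 182.] [447 175  15  14 173] med [0.517 0.472 0.099] z 0.081 1.075 ray z=.09 [0.512 0.479 0.092]
scene0 red [404. 200.] [397 193  15  15 185] med [0.503 0.313 0.101] z 0.081 1.075 ray z=.09 [0.497 0.32  0.092]
scene0 yel [409. 163.] 749 [ 0.282 -0.471  0.004] [1.345 0.533 1.075] top [0.329 0.482]
scene0 yel [450. 200.] 851 [ 0.472 -0.471  0.002] [1.345 0.524 1.075] top [0.521 0.471]
scene0 yel [402. 219.] 899 [ 0.459 -0.471  0.002] [1.345 0.363 1.075] top [0.507 0.311]
scene0 yel [188. 320.] 982 [ 0.522 -0.471  0.087] [ 1.345 -0.232  1.075] top 
scene0 yel [353. 405.] 7605 [ 0.785 -0.471 -0.003] [ 1.345 -0.011  1.075] top [ 0.882 -0.112]
side0 red [254. 291.] [245 283  19  17 269] med [0.487 0.328 0.102] z 0.083 0.108 ray z=.09 [0.496 0.32  0.092]
side0 red [344. 316.] [329 302  32  31 376] med [0.343 0.197 0.024] z -0.002 0.831 ray z=.09 [0.292 0.27  0.092]
side0 red [193. 325.] [183 316  21  20 328] med [0.501 0.487 0.101] z 0.081 0.831 ray z=.09 [0.509 0.481 0.092]
side0 red [260. 371.] [250 360  22  22 411] med [0.31  0.498 0.102] z 0.0 0.831 ray z=.09 [0.316 0.491 0.092]
side0 yel [268. 192.] 1945 [-0.252 -0.215 -0.   ] [0.945 1.052 0.831] top [ 0.879 -0.126]
side0 yel [255. 306.] 465 [-0.252  0.281  0.058] [0.531 1.052 0.831] top [0.486 0.33 ]
side0 yel [201. 338.] 367 [-0.252  0.389 -0.001] [0.547 1.052 0.831] top [0.495 0.475]
side0 yel [262. 387.] 772 [-0.252  0.451  0.059] [0.352 1.052 0.831] top [0.307 0.5  ]
```

View pics/crop1.png

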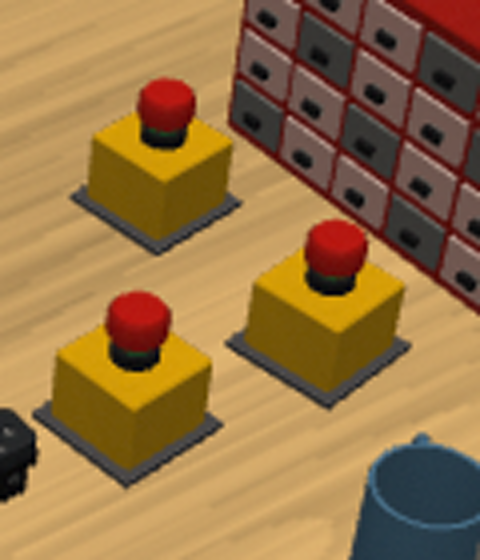

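View pics/crop2.png

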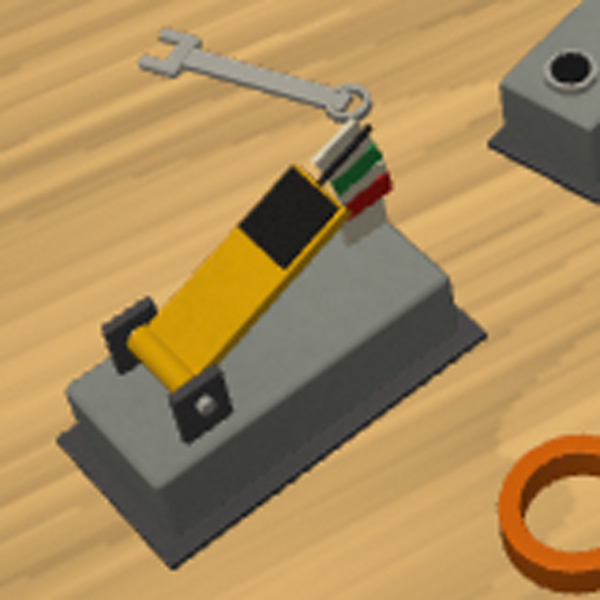

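The target is the box at scene (404,200), side (254,292). Its y of 0.32 is the smallest; the other two are at about 0.48, so this one is farthest to the robot's right. The crop shows it as the lower-left box next to the gripper. Next I'll measure the lever station.

```bash
python3 - <<'E'
from h import *
im=load('scene0'); W=np.load('scene0_W.npy'); px=im['pixels']; hsv=cv2.cvtColor(px,cv2.COLOR_BGR2HSV)
ok=im['depth']>0
m=(hsv[...,0]>20)&(hsv[...,0]<32)&(hsv[...,1]>190)&(hsv[...,2]>90)&ok
m[:, 240:]=0; m[:280]=0
P=W[m]; print('lever n',len(P), P.mean(0).round(3))
c=P.mean(0); U,S,V=np.linalg.svd(P-c); print('axes',V.round(3))
d=V[0]*np.sign(V[0][1]) ; print('dir',d, 'elev',np.arcsin(d[2]))
# grey block top: z 0.056-0.064 region
r=np.zeros_like(ok); r[280:395,140:262]=1
t=r&ok&(W[...,2]>.056)&(W[...,2]<.064)
Q=W[t][:,:2].astype('f4'); rect=cv2.minAreaRect(Q); print('top rect',rect, len(Q))
b=r&ok&(px.max(2)<45)&(W[...,2]>.1)&(W[...,2]<.16)
n,l,st,cc=cv2.connectedComponentsWithStats(b.astype('uint8'))
for i in range(1,n):
    if st[i,4]>20:
        B=W[l==i]; print('black',cc[i].round(1),st[i,4],np.median(B,0).round(3),B.min(0).round(3),B.max(0).round(3))
E
```

```text
lever n 974 [ 0.563 -0.314  0.108]
axes [[ 0.04  -0.926 -0.375]
 [ 0.995  0.071 -0.069]
 [-0.09   0.371 -0.924]]
dir [-0.03978355  0.92608982  0.37519982] elev 0.3846123381390935
top rect ((0.5589154362678528, -0.29415225982666016), (0.09789527207612991, 0.21047036349773407), 10.099933624267578) 2135
black [206.6 297.7] 338 [ 0.55  -0.261  0.134] [ 0.526 -0.284  0.122] [ 0.574 -0.238  0.146]
```

Emit:
{"fn": "play_rows", "kwargs": {
  "targets": "4 -1.9 0.5 0 0 0 1;4 -1.9 1 0 0 0 1;4 -1.9 1 0 0 0 1;4 -1.9 1 0 0 0 1;4 -1.9 1 0 0 0 1;4 -1.9 1 0 0 0 1;4 -1.9 1 0 0 0 1;2 -1 0.5 0 0 0 1;0 0 0 0 0 0 1",
  "newtons": 40
}}

```text
time: 1.27
position: [0.502, 0.3075, 0.3281]
tool_rot: [-2.223, -2.217, 0.009]
ft_force: [0.9, 0.6, -0.2]
grip_width: 0.998
```

```bash
python3 - <<'E'
from h import *
im=grab('wrist','wrist1'); s=ctrl.get_state(); print(s['position'],s['tool_rot'])
px=im['pixels'];hsv=cv2.cvtColor(px,cv2.COLOR_BGR2HSV)
m=((hsv[...,0]<6)|(hsv[...,0]>174))&(hsv[...,1]>180)&(hsv[...,2]>90)
n,l,st,c=cv2.connectedComponentsWithStats(m.astype('uint8'))
K=im['intrinsics'];R=im['R'];o=-R.T@im['t']
for i in range(1,n):
    if st[i,4]>100:
        dx,dy=c[i]-K[:2,2]; r=np.hypot(dx,dy); th=r/K[0,0]
        w=R.T@np.array([np.sin(th)*dx/r,np.sin(th)*dy/r,np.cos(th)])
        print(c[i].round(),st[i],(o+w*(.095-o[2])/w[2]).round(4))
E
```

```text
[0.50283469 0.30627792 0.32835935] [-2.2255046  -2.21586645  0.00888459]
[54. 14.] [  37    0   41   35 1025] [0.3142 0.4882 0.095 ]
[336.   3.] [318   0  38   8 183] [0.5104 0.4646 0.095 ]
[312. 246.] [ 278  208   69   68 2237] [0.4959 0.3198 0.095 ]
```

View pics/wrist1.png

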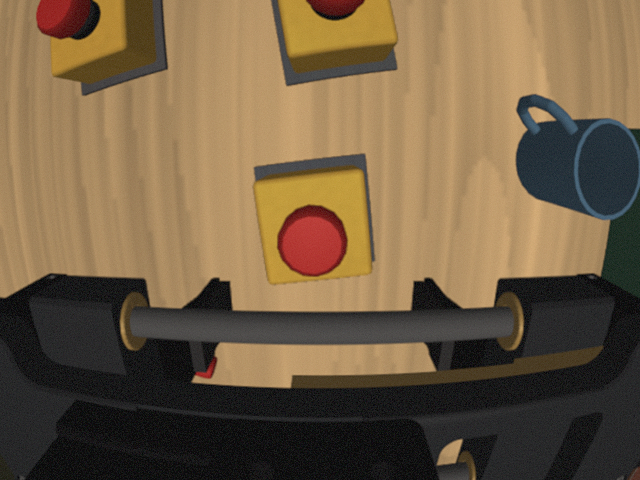

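The wrist view shows the target's red head at (312,246), which is (0.496, 0.320) and agrees with the other two views. The path down is clear.

Emit:
{"fn": "play_rows", "kwargs": {
  "targets": "1.4 -0.7 1 0 0 0 1;0 0 2 0 0 0 1;0 0 2 0 0 0 1;0 0 1.5 0 0 0 1;0 0 0 0 0 0 1"
}}

```text
time: 1.95
position: [0.4978, 0.3173, 0.2605]
tool_rot: [2.235, 2.207, -0.008]
ft_force: [0.6, -0.4, 1.0]
grip_width: 1.001
```

Emit:
{"fn": "play_rows", "kwargs": {
  "targets": "0.3 -0.15 0.8 0 0 0 1;0 0 0 0 0 0 1;0 0 0 0 0 0 -1;0 0 0 0 0 0 -1;0 0 0 0 0 0 -1;0 0 0 0 0 0 -1;0 0 0 0 0 0 -1;0 0 0 0 0 0 -1"
}}

```text
time: 2.95
position: [0.4958, 0.3212, 0.2543]
tool_rot: [-2.236, -2.206, 0.007]
ft_force: [-4.5, -0.9, 3.1]
grip_width: 0.466
```

The grip closed at about 41 mm, which fits the 42 mm head. Now I'll pull up in small steps.

Emit:
{"fn": "play_rows", "kwargs": {
  "targets": "0 0 -0.4 0 0 0 -1;0 0 -0.4 0 0 0 -1;0 0 -0.4 0 0 0 -1;0 0 -0.4 0 0 0 -1"
}}

```text
time: 3.45
position: [0.4958, 0.321, 0.2657]
tool_rot: [-2.235, -2.206, 0.007]
ft_force: [8.8, 7.5, -33.8]
grip_width: 0.464
```

Emit:
{"fn": "play_rows", "kwargs": {
  "targets": "0 0 -0.2 0 0 0 -1;0 0 -0.2 0 0 0 -1;0 0 0 0 0 0 -1"
}}

```text
time: 3.82
position: [0.4961, 0.321, 0.2655]
tool_rot: [-2.234, -2.205, 0.008]
ft_force: [-0.3, 0.8, -2.6]
grip_width: 0.467
```

```bash
python3 - <<'E'
from h import *
a=grab('scene','scene2')['pixels'];b=grab('side','side2')['pixels']
A=cv2.resize(a[150:260,350:460],(400,400),interpolation=2);B=cv2.resize(b[220:340,200:320],(400,400),interpolation=2)
cv2.imwrite('pics/crop3.png',np.hstack([A,B]))
E
```

```text
(no output)
```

View pics/crop3.png

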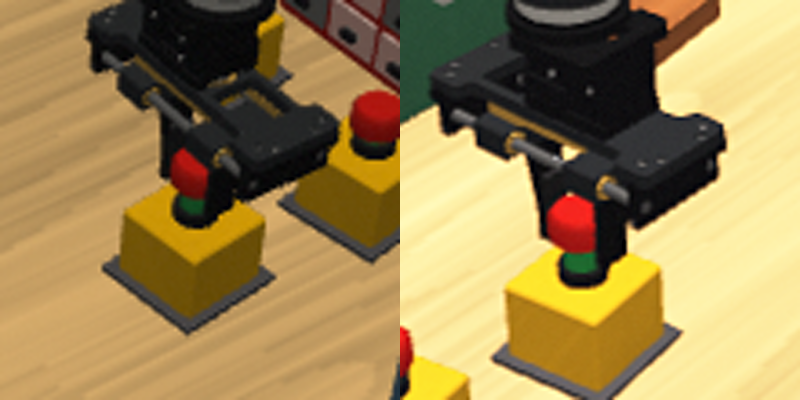

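The head is up: a green band shows under it, and it would not move past 0.2655, so this is the hard stop. Release, rise and verify.

Emit:
{"fn": "play_rows", "kwargs": {
  "targets": "0 0 0 0 0 0 0;0 0 0 0 0 0 1;0 0 0 0 0 0 1;0 0 0 0 0 0 1;0 0 0 0 0 0 1;0 0 0 0 0 0 1"
}}

```text
time: 4.68
position: [0.4973, 0.3207, 0.2703]
tool_rot: [2.236, 2.206, -0.001]
ft_force: [-0.4, -0.6, 0.1]
grip_width: 0.959
```

Emit:
{"fn": "play_rows", "kwargs": {
  "targets": "0 0 -2 0 0 0 1;0 0 -3 0 0 0 1;0 0 -4 0 0 0 1;0 0 -4 0 0 0 1;0 0 0 0 0 0 1"
}}

```text
time: 5.3
position: [0.4971, 0.3207, 0.403]
tool_rot: [-2.236, -2.206, 0.005]
ft_force: [0.4, -0.6, -0.1]
grip_width: 0.999
```

```bash
python3 - <<'E'
from h import *
s=grab('scene','scene3');b=grab('side','side3')
for im,old,box in [(s,load('scene0'),(380,185,425,240)),(b,load('side0'),(230,270,280,330))]:
  for q in (old,im):
    hsv=cv2.cvtColor(q['pixels'],cv2.COLOR_BGR2HSV)
    m=((hsv[...,0]<6)|(hsv[...,0]>174))&(hsv[...,1]>180)&(hsv[...,2]>90)
    k=np.zeros_like(m); k[box[1]-15:box[3],box[0]:box[2]]=1
    ys,xs=np.where(m&k); print(xs.mean(),ys.mean(),ys.min(),ys.max())
    z=np.array([world(q,x,y)[2] for x,y in zip(xs,ys) if q['depth'][y,x]>0]); print('z top',np.percentile(z,95))
A=cv2.resize(s['pixels'][150:260,350:460],(400,400),interpolation=2);B=cv2.resize(b['pixels'][220:340,200:320],(400,400),interpolation=2)
cv2.imwrite('pics/crop4.png',np.hstack([A,B]))
E
```

```text
404.0972972972973 199.81621621621622 193 207
z top 0.10615827090550133
404.57065217391306 196.5108695652174 190 203
z top 0.11703812666035251
253.8364312267658 290.9814126394052 283 299
z top 0.10640032762536192
253.65530303030303 286.74242424242425 278 295
z top 0.11760270191832939
```

View pics/crop4.png

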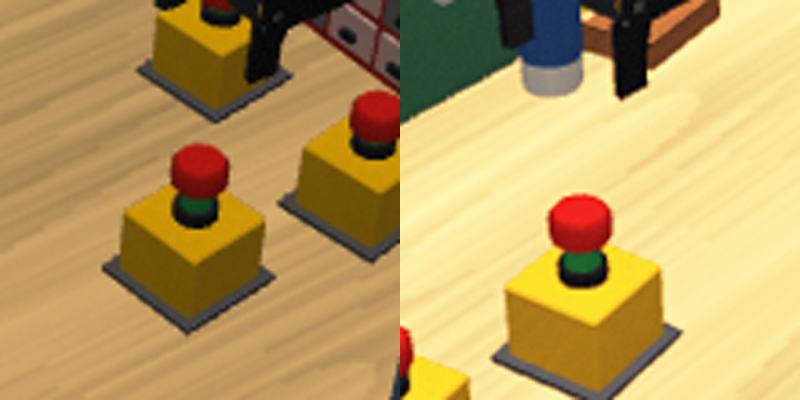

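Release is clean. The head now stands about 11 mm higher in both views, with the green band still showing at about (195,205) and (580,262) in the crop. The head started up to 3 mm out, and the pull ended on the hard stop. Next I'll close the gripper and go over the lever.

Emit:
{"fn": "play_rows", "kwargs": {
  "targets": "-3 0.3 0 0 0 0 -1;-5 0.4 0 0 0 0 -1;-5 0.4 0 0 0 0 -1;-5 0.4 0 0 0 0 -1;-5 0.4 0 0 0 0 -1;-5 0.4 0 0 0 0 -1;-5 0.4 0 0 0 0 -1;-5 0.4 0 0 0 0 -1;-5 0.4 0 0 0 0 -1;-5 0.4 0 0 0 0 -1;-5 0.4 0 0 0 0 -1;-4 0.4 0 0 0 0 -1;0 0 0 0 0 0 -1"
}}

```text
time: 7.02
position: [0.5314, -0.2685, 0.3777]
tool_rot: [-2.213, -2.19, 0.06]
ft_force: [-0.5, 0.8, 1.0]
grip_width: 0.008
```

```bash
python3 - <<'E'
from h import *
im=grab('wrist','wrist4'); s=ctrl.get_state(); print(s['position'],s['tool_rot'],s['ft_force'],s['grip_width'])
from scipy.spatial.transform import Rotation as Ro
print(Ro.from_rotvec(s['tool_rot']).as_matrix().round(3))
b=grab('side','side4'); W0=load('side0')
px=W0['pixels']; cv2.imwrite('pics/crop5.png',cv2.resize(b['pixels'][150:250,340:440],(600,600),interpolation=2))
E
```

```text
[ 0.53183944 -0.26636594  0.37749192] [-2.20929689 -2.19171385  0.05791977] [-0.98466017  0.78730657 -0.95376327] 0.007765395573508592
[[ 0.008  0.999 -0.047]
 [ 1.    -0.008 -0.006]
 [-0.006 -0.047 -0.999]]
```

View pics/wrist4.png

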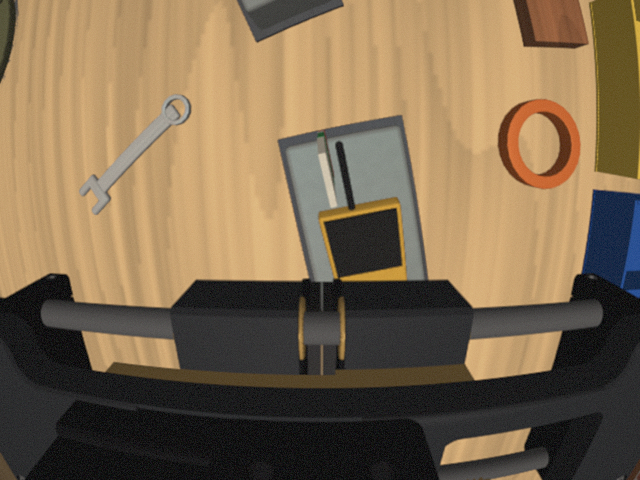

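View pics/crop5.png

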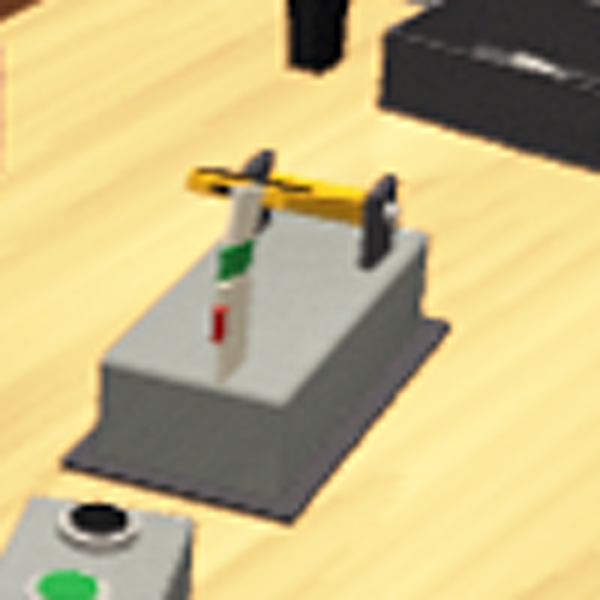

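The wrist view shows the lever pad centred near (367,242), with the pointer and scale beyond it at (345,175) and (328,170). I'll cast that ray.

```bash
python3 - <<'E'
from h import *
im=load('wrist4');K=im['intrinsics'];R=im['R'];o=-R.T@im['t']
def wr(u,v,z):
    dx,dy=np.array([u,v])-K[:2,2]; r=np.hypot(dx,dy); th=r/K[0,0]
    w=R.T@np.array([np.sin(th)*dx/r,np.sin(th)*dy/r,np.cos(th)]); return (o+w*(z-o[2])/w[2]).round(4)
print(wr(367,242,.134)); print(wr(328,217,.144),wr(400,207,.144))
# side view base image: pad/lever in side0 by depth
E
```

```text
[ 0.5493 -0.2579  0.134 ]
[ 0.5255 -0.2402  0.144 ] [ 0.5676 -0.2341  0.144 ]
```

Emit:
{"fn": "play_rows", "kwargs": {
  "targets": "0 0 0 -0.047 0 0 -1;0 0 0 0 0 0 -1"
}}

```text
time: 7.38
position: [0.533, -0.2609, 0.3762]
tool_rot: [2.221, 2.22, -0.003]
ft_force: [-0.7, 0.2, -0.3]
grip_width: 0.005
```

Emit:
{"fn": "play_rows", "kwargs": {
  "targets": "0.4 1.6 1 0 0 0 -1;0 0 1.5 0 0 0 -1;0 0 1 0 0 0 -1;0 0 0.3 0 0 0 -1;0 0 0 0 0 0 -1"
}}

```text
time: 8.0
position: [0.5507, -0.2536, 0.3336]
tool_rot: [-2.214, -2.224, 0.006]
ft_force: [-0.7, 0.1, 0.4]
grip_width: 0.01
```

Emit:
{"fn": "play_rows", "kwargs": {
  "targets": "-0.3 -0.1 0.5 0 0 0 -1;0 0 0.5 0 0 0 -1;0 0 0.4 0 0 0 -1;0 0 0 0 0 0 -1"
}}

```text
time: 8.5
position: [0.5497, -0.2576, 0.3209]
tool_rot: [-2.218, -2.225, 0.003]
ft_force: [-1.2, -0.7, 4.4]
grip_width: 0.004
```

Emit:
{"fn": "play_rows", "kwargs": {
  "targets": "0 0 0.5 0 0 0 -1;0 0 0.5 0 0 0 -1;0 0 0 0 0 0 -1"
}}

```text
time: 8.88
position: [0.5502, -0.2574, 0.3119]
tool_rot: [2.216, 2.224, -0.001]
ft_force: [-0.6, -0.4, 4.9]
grip_width: 0.004
```

```bash
cat > look.py <<'E'
from h import *
import sys
t=sys.argv[1]
s=grab('scene','sc'+t);b=grab('side','si'+t)
A=cv2.resize(s['pixels'][250:360,150:260],(400,400),interpolation=2);B=cv2.resize(b['pixels'][160:230,350:420],(400,400),interpolation=2)
cv2.imwrite(f'pics/look{t}.png',np.hstack([A,B]))
q=ctrl.get_state(); print(q['time'],q['position'],q['ft_force'])
E
python3 look.py a
```

```text
8.975 [ 0.55017484 -0.25756763  0.31221279] [-1.20596287  0.97054436  4.29263235]
```

View pics/looka.png

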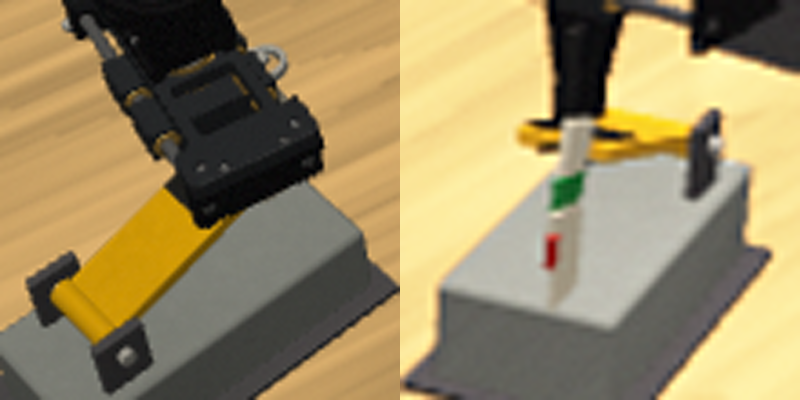

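The right crop (side view) shows the tip on the pad and the pointer still in the upper white field, above the green at (568,190). I'll press on.

Emit:
{"fn": "play_rows", "kwargs": {
  "targets": "0 0 0.4 0 0 0 -1;0 0 0.4 0 0 0 -1;0 0 0 0 0 0 -1"
}}

```text
time: 9.35
position: [0.5504, -0.2569, 0.3053]
tool_rot: [2.216, 2.225, 0.001]
ft_force: [-1.2, -0.1, 5.6]
grip_width: 0.006
```

```bash
python3 look.py b; python3 -c "
from h import *
im=grab('wrist','wr_b'); cv2.imwrite('pics/wrb.png',cv2.resize(im['pixels'][80:320,220:460],(600,600),interpolation=2))"
```

```text
9.45 [ 0.55039042 -0.25703002  0.30550345] [-1.65279907  0.72080464  6.86202043]
```

View pics/lookb.png

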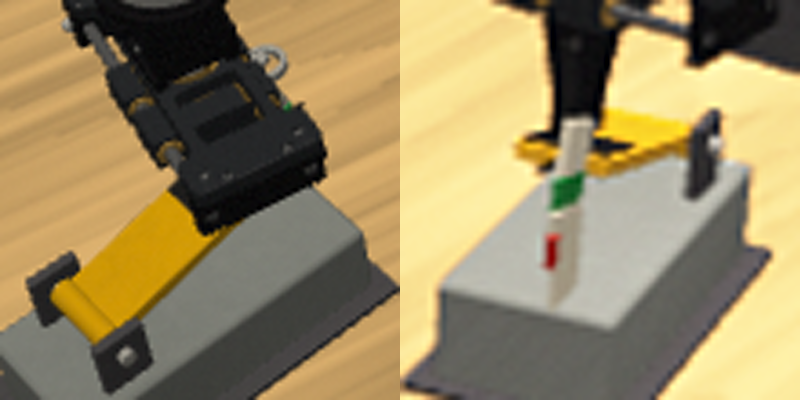

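View pics/wrb.png

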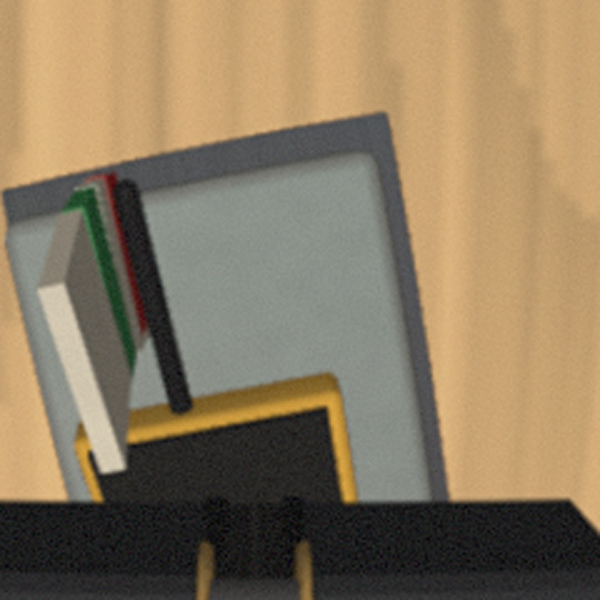

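I'll get the lever angle quantitatively from plane fits to the yellow surface, released and now.

```bash
cat > ang.py <<'E'
from h import *
import sys
hyd=np.array([-np.sin(.16),np.cos(.16)])
def ang(tag):
    im=load(tag);hsv=cv2.cvtColor(im['pixels'],cv2.COLOR_BGR2HSV)
    m=(hsv[...,0]>18)&(hsv[...,0]<34)&(hsv[...,1]>180)&(hsv[...,2]>140)&(im['depth']>0); m[:,240:]=0; m[:270]=0; m[:,:150]=0
    m=cv2.erode(m.astype('uint8'),np.ones((3,3)))
    ys,xs=np.where(m); P=np.array([world(im,x,y) for x,y in zip(xs,ys)])
    # keep the flat upper face, away from the hinge barrel
    P=P[(P-P.mean(0))[:,:2]@hyd> -.02] if len(P)>50 else P
    best=None
    for _ in range(3):
        A=np.c_[P[:,:2],np.ones(len(P))]; c=np.linalg.lstsq(A,P[:,2],rcond=None)[0]; r=P[:,2]-A@c; P=P[abs(r)<max(.0015,1.5*r.std())]
    return len(P),np.arctan(c[:2]@hyd),r.std()
if __name__=='__main__':
    a0=ang('scene0'); print('released',a0)
    for t in sys.argv[1:]:
        a=ang(t); print(t,a,'theta',a0[1]-a[1])
E
python3 ang.py sca scb
```

```text
released (268, np.float64(0.4081290880564866), np.float64(0.0012022044571704446))
sca (295, np.float64(0.34084156117051084), np.float64(0.0011881209051610652)) theta 0.06728752688597578
scb (301, np.float64(0.2774080073259431), np.float64(0.001216928997873885)) theta 0.1307210807305435
```

The angle came out at 0.131 rad, with 6.7 mm of travel giving 0.063 rad as expected. Another 6.5 mm or so reaches mid-green.

Emit:
{"fn": "play_rows", "kwargs": {
  "targets": "0 0 0.4 0 0 0 -1;0 0 0.35 0 0 0 -1;0 0 0 0 0 0 -1"
}}

```text
time: 9.88
position: [0.5504, -0.256, 0.2995]
tool_rot: [-2.216, -2.226, -0.003]
ft_force: [-1.0, 0.4, 6.8]
grip_width: 0.004
```

```bash
python3 look.py c; python3 ang.py scc; python3 -c "
from h import *
im=grab('wrist','wr_c'); cv2.imwrite('pics/wrc.png',cv2.resize(im['pixels'][80:320,220:460],(600,600),interpolation=2))"
```

```text
9.975 [ 0.55040483 -0.25609297  0.29978621] [-1.88784399  1.13724444  6.91375918]
released (268, np.float64(0.4081290880564866), np.float64(0.0012022044571704446))
scc (311, np.float64(0.2368255757460439), np.float64(0.0010184261943854756)) theta 0.17130351231044272
```

View pics/lookc.png

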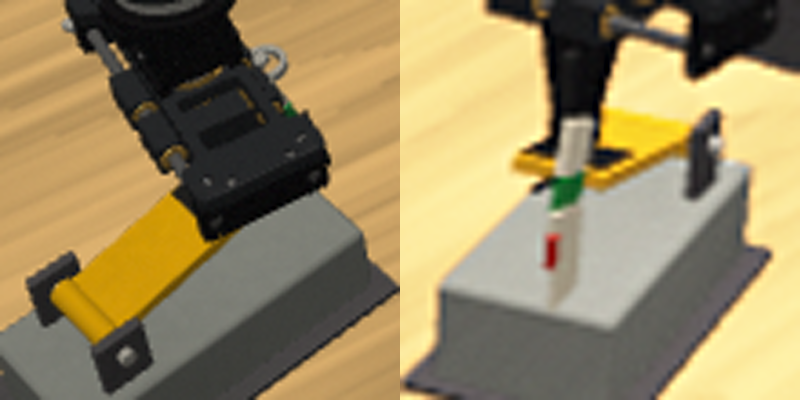

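View pics/wrc.png

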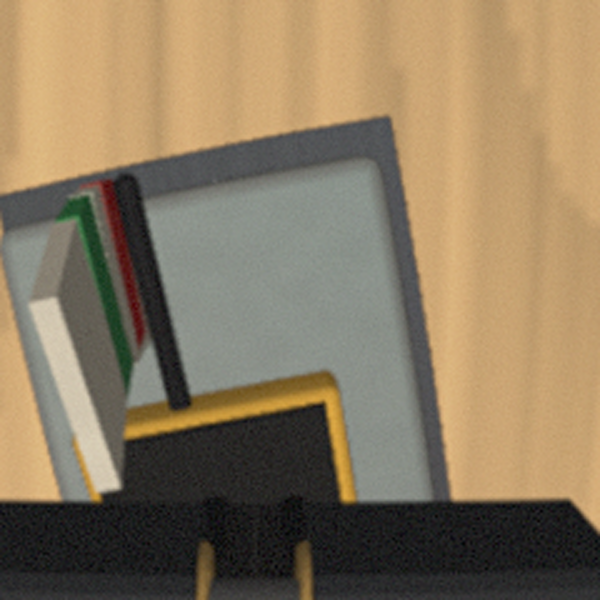

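The estimates disagree slightly: 0.171 from the plane fit, and about 0.19 from travel and force. I'll check the pointer against the green field using wrist-camera depth.

```bash
python3 - <<'E'
from h import *
for tag in ['wrist4','wr_b','wr_c']:
    im=load(tag);K=im['intrinsics'];R=im['R'];t=im['t'];px=im['pixels']
    v,u=np.mgrid[:480,:640]; dx=u-K[0,2];dy=v-K[1,2];r=np.hypot(dx,dy)+1e-9;th=r/K[0,0]
    ray=np.stack([np.sin(th)*dx/r,np.sin(th)*dy/r,np.cos(th)],-1); X=ray/ray[...,2:]*im['depth'][...,None]
    W=(X-t)@R
    hsv=cv2.cvtColor(px,cv2.COLOR_BGR2HSV)
    roi=np.zeros((480,640),bool); roi[100:262,225:300]=1
    if tag=='wrist4': roi[:]=0; roi[125:215,310:360]=1
    hx=np.array([np.cos(.16),np.sin(.16)]); hy=np.array([-np.sin(.16),np.cos(.16)]); o=np.array([.559,-.294])
    st=(W[...,:2]-o); Y=st@hy; Xs=st@hx
    ok=roi&(im['depth']>0)
    g=ok&(hsv[...,0]>55)&(hsv[...,0]<85)&(hsv[...,1]>150)
    rd=ok&((hsv[...,0]<8)|(hsv[...,0]>172))&(hsv[...,1]>150)
    b=ok&(px.max(2)<45)&(W[...,2]>.07)&(W[...,2]<.2)&(Y>.06)
    for n,m in (('green',g),('red',rd),('black',b)):
        if m.sum()>5:
            print(tag,n,m.sum(),'z',np.percentile(W[m][:,2],[5,50,95]).round(4),'Y',np.percentile(Y[m],[5,50,95]).round(3),'X',np.median(Xs[m]).round(3))
    if b.sum()>20: p=np.polyfit(Y[b],W[b][:,2],1); print('  pointer slope',p, 'angle',np.arctan(p[0]),'z at .075,.0875,.10',np.polyval(p,[.075,.0875,.10]).round(4))
E
```

```text
wrist4 black 363 z [0.1412 0.1496 0.1566] Y [0.063 0.082 0.098] X -0.011
  pointer slope [0.44555618 0.11297543] angle 0.41915230148796306 z at .075,.0875,.10 [0.1464 0.152  0.1575]
wr_b green 57 z [0.1147 0.1193 0.1258] Y [0.082 0.099 0.108] X -0.019
wr_b red 117 z [0.0893 0.0949 0.1286] Y [0.08  0.094 0.11 ] X -0.019
wr_b black 900 z [0.1243 0.1291 0.1349] Y [0.061 0.086 0.106] X -0.011
  pointer slope [0.20088701 0.11243492] angle 0.1982483090656101 z at .075,.0875,.10 [0.1275 0.13   0.1325]
wr_c green 51 z [0.113  0.119  0.1259] Y [0.079 0.096 0.108] X -0.019
wr_c red 234 z [0.0855 0.0923 0.0993] Y [0.08  0.097 0.11 ] X -0.019
wr_c black 946 z [0.1176 0.1215 0.1261] Y [0.062 0.086 0.109] X -0.011
  pointer slope [0.13505862 0.1102993 ] angle 0.1342462999796994 z at .075,.0875,.10 [0.1204 0.1221 0.1238]
```

The pointer's height over the scale settles it. The green field spans z = 0.113 to 0.126 (expected 0.1114 to 0.1269), and the pointer is at 0.122, which is 0.18 rad. That agrees with the plane fit. The short-baseline slope of the pointer (0.134) disagrees and is the least reliable of these. I'll go 1–2 mm deeper and hold.

Emit:
{"fn": "play_rows", "kwargs": {
  "targets": "0 0 0.2 0 0 0 -1;0 0 0.05 0 0 0 -1;0 0 0 0 0 0 -1;0 0 0 0 0 0 -1;0 0 0 0 0 0 -1;0 0 0 0 0 0 -1"
}}

```text
time: 10.78
position: [0.5503, -0.2565, 0.3011]
tool_rot: [2.217, 2.225, 0.005]
ft_force: [-0.5, 1.0, 7.1]
grip_width: 0.004
```

```bash
cat > ptr.py <<'E'
from h import *
import sys
im=grab('wrist',sys.argv[1]);K=im['intrinsics'];R=im['R'];t=im['t'];px=im['pixels']
v,u=np.mgrid[:480,:640]; dx=u-K[0,2];dy=v-K[1,2];r=np.hypot(dx,dy)+1e-9;th=r/K[0,0]
ray=np.stack([np.sin(th)*dx/r,np.sin(th)*dy/r,np.cos(th)],-1); W=(ray/ray[...,2:]*im['depth'][...,None]-t)@R
hsv=cv2.cvtColor(px,cv2.COLOR_BGR2HSV); roi=np.zeros((480,640),bool); roi[100:262,225:300]=1
hy=np.array([-np.sin(.16),np.cos(.16)]); Y=(W[...,:2]-[.559,-.294])@hy; ok=roi&(im['depth']>0)
g=ok&(hsv[...,0]>55)&(hsv[...,0]<85)&(hsv[...,1]>150); b=ok&(px.max(2)<45)&(W[...,2]>.07)&(W[...,2]<.2)&(Y>.06)
z=np.median(W[b&(abs(Y-.0875)<.008)][:,2]); print('green',np.percentile(W[g][:,2],[5,50,95]).round(4),'pointer z',z.round(4),'theta',(.42-np.arctan((z-.0861)/.1475)).round(3))
cv2.imwrite(f'pics/{sys.argv[1]}.png',cv2.resize(px[80:320,220:460],(600,600),interpolation=2))
E
python3 ptr.py wr_d; python3 look.py d; python3 ang.py scd
```

```text
green [0.1141 0.1192 0.1252] pointer z 0.1233 theta 0.173
10.925 [ 0.55024555 -0.25642878  0.30107551] [-1.49569285  0.2930435   6.55948072]
released (268, np.float64(0.4081290880564866), np.float64(0.0012022044571704446))
scd (300, np.float64(0.23736198350723764), np.float64(0.0013067631792762614)) theta 0.17076710454924898
```

Zero rows creep up about 0.8 mm each because the arm gives under the spring. I'll go down 3 mm and offset the hold rows by about 0.08 cm.

Emit:
{"fn": "play_rows", "kwargs": {
  "targets": "0 0 0.35 0 0 0 -1;0 0 0.08 0 0 0 -1;0 0 0.08 0 0 0 -1;0 0 0.08 0 0 0 -1;0 0 0.08 0 0 0 -1;0 0 0.08 0 0 0 -1"
}}

```text
time: 11.68
position: [0.55, -0.2558, 0.2974]
tool_rot: [-2.217, -2.226, -0.007]
ft_force: [-0.5, 0.8, 7.2]
grip_width: 0.009
```

```bash
python3 ptr.py wr_e; python3 look.py e; python3 ang.py sce
```

```text
green [0.1138 0.1188 0.1268] pointer z 0.1178 theta 0.208
11.825 [ 0.55002963 -0.25576359  0.29738282] [-1.63159013  0.72259533  6.46438445]
released (268, np.float64(0.4081290880564866), np.float64(0.0012022044571704446))
sce (283, np.float64(0.2111236882529176), np.float64(0.0010635902826599305)) theta 0.19700539980356901
```

The two estimates are 0.197 and 0.208, so this is mid-green. I'll hold with the same offset for more than three seconds, in parts.

Emit:
{"fn": "play_rows", "kwargs": {
  "targets": "0 0 0.07 0 0 0 -1;0 0 0.07 0 0 0 -1;0 0 0.07 0 0 0 -1;0 0 0.07 0 0 0 -1;0 0 0.07 0 0 0 -1;0 0 0.07 0 0 0 -1;0 0 0.07 0 0 0 -1;0 0 0.07 0 0 0 -1"
}}

```text
time: 12.82
position: [0.5498, -0.2559, 0.2973]
tool_rot: [2.217, 2.225, 0.009]
ft_force: [-2.3, 1.3, 7.4]
grip_width: 0.002
```

Emit:
{"fn": "play_rows", "kwargs": {
  "targets": "0 0 0.07 0 0 0 -1;0 0 0.07 0 0 0 -1;0 0 0.07 0 0 0 -1;0 0 0.07 0 0 0 -1;0 0 0.07 0 0 0 -1;0 0 0.07 0 0 0 -1;0 0 0.07 0 0 0 -1;0 0 0.07 0 0 0 -1"
}}

```text
time: 13.82
position: [0.5495, -0.256, 0.2973]
tool_rot: [2.217, 2.225, 0.012]
ft_force: [-2.4, 1.4, 7.0]
grip_width: 0.003
```

Emit:
{"fn": "play_rows", "kwargs": {
  "targets": "0 0 0.07 0 0 0 -1;0 0 0.07 0 0 0 -1;0 0 0.07 0 0 0 -1;0 0 0.07 0 0 0 -1;0 0 0.07 0 0 0 -1;0 0 0.07 0 0 0 -1;0 0 0.07 0 0 0 -1;0 0 0.07 0 0 0 -1"
}}

```text
time: 14.82
position: [0.5493, -0.2561, 0.2972]
tool_rot: [2.217, 2.224, 0.014]
ft_force: [-1.8, 1.4, 6.6]
grip_width: 0.003
```

Emit:
{"fn": "play_rows", "kwargs": {
  "targets": "0 0 0.07 0 0 0 -1;0 0 0.07 0 0 0 -1;0 0 0.07 0 0 0 -1;0 0 0.07 0 0 0 -1;0 0 0.07 0 0 0 -1;0 0 0.07 0 0 0 -1;0 0 0.07 0 0 0 -1;0 0 0.07 0 0 0 -1"
}}

```text
time: 15.82
position: [0.549, -0.2562, 0.2972]
tool_rot: [2.217, 2.223, 0.016]
ft_force: [-1.1, 1.9, 6.9]
grip_width: 0.007
```

```bash
python3 ptr.py wr_f; python3 look.py f; python3 ang.py scf
```

```text
green [0.1132 0.1202 0.1251] pointer z 0.1177 theta 0.209
15.975 [ 0.54900268 -0.25622028  0.29716385] [-1.96786318  1.69011526  7.50178254]
released (268, np.float64(0.4081290880564866), np.float64(0.0012022044571704446))
scf (288, np.float64(0.20287109117597305), np.float64(0.0012359757216759333)) theta 0.20525799688051358
```

View pics/lookf.png

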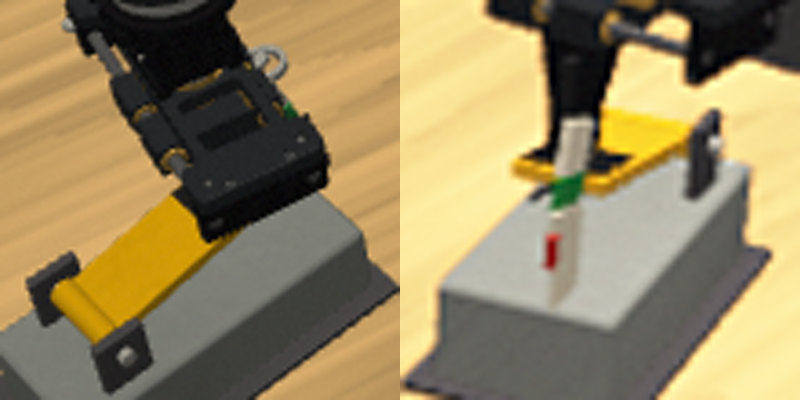

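View pics/scf.png

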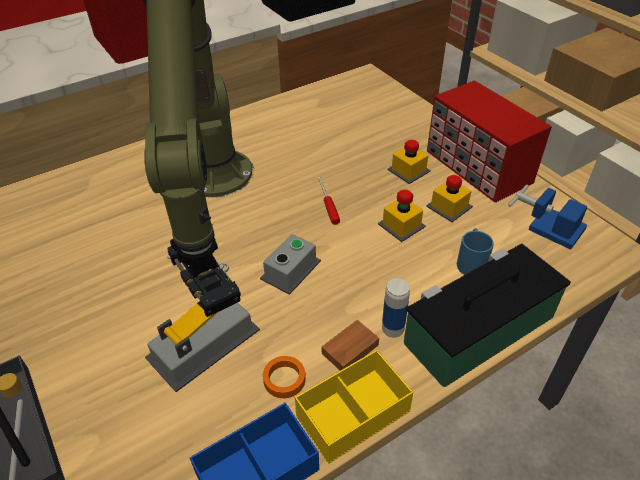

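The scene picture shows the target knob still out at (404,197) and the other things where they were. In the side crop the pointer is level with the green at (540,193). The lever has been held at about 0.20 rad for over 4 s and is still held, so I'm handing in.

```bash
python3 -c "
from h import *
print(ctrl.close_job())"
```

```text
the job is handed in; nothing more can be done
None
```

The emergency stop is out and the lever is held in the green field. I handed the job in at about 16 s with the gripper still pressing.

- **Emergency stop:** I took the box farthest to the robot's right, at (0.496, 0.320), and pulled its knob up until it would go no further. The head then measured about 11 mm higher in two views, on top of a start position 0 to 3 mm out. A green band shows under it, and it was still out in the last picture.
- **Lever:** I pressed the pad with the closed gripper and held it for more than 4 s with the TCP height steady within 0.3 mm. The last checks gave 0.205 rad from the plane fit and 0.209 rad from the pointer's height, at about 7 N. It never came near the red field.
- **Earlier touch of the green field:** while I was finding the depth, the lever sat in the upper green for a short time (about 0.17 to 0.19 rad) before the final hold.
- **Check that disagreed:** the angle fitted to the pointer's short visible length read about 0.1 rad deeper than the other estimates. I set it aside because pointer height, plane fit, travel and force all agreed.
- **Other things:** nothing else looks moved in the last scene picture. I judged this by eye and did not measure it.

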